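Set out the dry-bath blocks

ROBOT

A 6-joint arm with a two-finger parallel gripper is mounted at the origin on a cart in front of the work surface, level with it; the furniture and walls round the work are solid. World frame = base frame: x ahead of the robot, y to its left, z up, the work surface at z = 0. Lengths are in m, angles in degrees, forces in N, time in s.
With the tool pointing down it reaches from about 0.375 to 0.975 m from the base axis. Payload 3.8 kg.
Tool frame: the origin (TCP) lies between the finger pads; the fingertips stand 25 mm ahead of it and the grasp point (between the pads) lies 6 mm ahead of it; z points along the fingers, y is the direction in which the jaws open and shut (so a half turn about z gives the same grasp; the last joint's range is limited). The gripper opens to 88 mm and grips with 3 to 60 N. Pads are 18 mm wide; open, the fingers measure 123 mm over their backs; the gripper's body (75 mm by 187 mm) begins 45 mm behind the grasp point.
Start: joints at [-66.572, 15.12, 91.902, -0, 72.978, -2.114], TCP at [0.291, -0.609, 0.229] pointing down, gripper open.
Joint ranges: [-150.88, 150.88], [-54.13, 125.18], [17.81, 147.31], [-75.09, 255.09], [0, 152.58], [-146.25, 146.25]. Speed limits (degrees/s): [147.25, 147.25, 180, 180, 180, 180].

INTERFACE

Orientations are given as [roll, pitch, yaw] about the fixed x, y, z axes, in that order (R = Rz(yaw) Ry(pitch) Rx(roll)).
In Python, from rig import observe, get_image, job_done gives the robot as it stands.
- The arm moves only by the tool play_rows, never from a script. Its argument "commands" is a list of rows, each an object with "linear": the shift along the tool's x, y, z in mm, a list of three; "spin": the turn about the tool's z in rad. A call has 1 to 20 rows; each row shifts and turns the commanded pose from where the row before left it, along the tool's axes as they then stand; what a row does not reach is not made up. A row lasts 1/8 s, in which the tool goes at most 62.5 mm and 10.7 degrees, less where a joint would pass 70% of its speed; a pose out of reach is approached as far as the arm can. A call with a gripper value outside its range is refused whole. "jaw" is the opening, from -1 (shut) to 1 (fully open), set as the call begins (left out, the last holds). The fingers move at their own pace and stop on an object; "newtons" is the grip in N (left out, the last holds). Time passes only in rows, so rows that do not move let the fingers close. It gives the time, the measured TCP pose, the force and the opening at its end, in the units of the state.
- observe(): the state, without advancing time (a new reading comes with each control period).
- get_image(name): name is "scene" or "top" or "wrist"; returns a dict with "img" (400x640x3 uint8, blue, green, red), "range_z" (400x640 float32, m along the optical axis (not along the pixel's ray), 0 where there is no reading), "K" (3x3 intrinsics, pixels), "k1" (the pictures are not rectified: a ray, as slopes to the right and down, at radius r is drawn at 1 + k1 r^2 times it, then the intrinsics apply), "R" (3x3) and "t" (3): a world point X has camera coordinates R X + t. Camera axes: x right, y down, z forward; pixel columns grow to the right and rows downward; lengths in m; the calibration is good to about 2 mm. A picture is of the moment at which its call begins.
- job_done(): hands the job in, once; it reports no verdict.
The state is a dict: "time": time; "q": joint angles; "qvel": joint speeds; "joint_efforts": joint torques, N m; "tool_pos": TCP position; "ee_rot": TCP orientation; "contact_force": force on the tool from outside, world axes, zero at the start; "moment": the same for the moment, N m; "gripper_width": finger opening in m.
Only numpy, scipy, OpenCV 4.12 (cv2) and the standard library are available. Lean on these libraries where they do the work, as an engineer would, in place of code of your own. Each camera call takes 0.05 s, during which the arm holds its last target. There are 200 camera calls.

TASK

Take the stack apart from the top down, one piece at a time: lay the steel rod in the middle groove of the white ribbed rest, centred across both rails, then set each aluminium block flat inside the rim of the heater pad of its own size (smallest block on the smallest pad, and so on). Drop nothing, and leave the beaker and the roll of tape where they are.

Things in the scene. Friction and masses are not known exactly. Their poses are not given: they have to be found in the camera images.
- probe: loose plain steel rod (temperature probe), 26 mm diameter, 120 mm long, lying level on top of the stack in the trough of the smallest block, along that block's long side; a narrow groove runs round it near one end. Origin at its middle, on its axis; x along the rod. Either end may point either way
- block_small: loose aluminium block without holes, with a shallow trough between two low ridges along its top, 64 x 24 x 33 mm (x, y, z); origin at the centre of its underside, x along its long side, z up. The ridges are the top 4 mm. It stands on the medium block, roughly in line with it; the rod's axis is 44 mm above this block's origin
- block_medium: loose aluminium block with 2 x 4 drilled wells (12 mm diameter) in its top, 76 x 46 x 34 mm (x, y, z); origin at the centre of its underside, x along its long side, z up. It stands on the large block, roughly in line with it, and sticks out under the small block on all sides
- block_large: loose aluminium block with 2 x 4 drilled wells (17 mm diameter) in its top, 100 x 60 x 34 mm (x, y, z); origin at the centre of its underside, x along its long side, z up. Bottom of the stack, on the worktop; it sticks out under the medium block on all sides
- pad_small: fixed low heater pad: dark rim round a bright flat plate, outside 92 x 52 mm; the recess is 80 x 40 mm, its plate 4 mm above the worktop, the rim 7 mm above the worktop and 6 mm wide, a short black cable stub at its +x end. Origin at the centre of its underside, on the worktop; x along its long side, z up
- pad_medium: fixed low heater pad: dark rim round a bright flat plate, outside 104 x 74 mm; the recess is 92 x 62 mm, its plate 4 mm above the worktop, the rim 7 mm above the worktop and 6 mm wide, a short black cable stub at its +x end. Origin at the centre of its underside, on the worktop; x along its long side, z up
- pad_large: fixed low heater pad: dark rim round a bright flat plate, outside 128 x 88 mm; the recess is 116 x 76 mm, its plate 4 mm above the worktop, the rim 7 mm above the worktop and 6 mm wide, a short black cable stub at its +x end. Origin at the centre of its underside, on the worktop; x along its long side, z up
- probe_rest: fixed white rest, 92 x 108 x 38 mm: 4 mm base plate, two rails along y at x = -40 and +40 mm (68 mm clear between). Each rail has four round ribs (10 mm wide, tops 38 mm up) at y = -42, -14, 14, 42 mm: three grooves along x at y = -28, 0, 28 mm. A 26 mm rod in a groove has its axis 44 mm above the worktop (51 on a rib). Origin: centre of underside, on the worktop; z up
- beaker: loose empty glass beaker, 50 mm diameter, 68 mm high, standing near the work; bystander. Origin at the centre of its underside
- tape: loose roll of beige tape, 62 mm diameter, 19 mm high, lying flat near the work; bystander. Origin at the centre of its underside
Things that resemble listed ones, but are neither listed nor needed, are in the scene too. Leave any red look-alike of the block_small alone.

How it is judged:
By the outcome, as a careful person would: the job done as asked, in the order asked, and still so for the second after the job is handed in, with the robot touching nothing.
It also fails if it takes over 128 s, if anything falls off the work surface, if the arm or the gripper's body presses on something with over 40 N, if the wrist force passes 120 N, or if a joint passes its speed limit or range.

## Working session

There is one attempt and no reset: what is moved stays moved. The work goes in short steps, Python scripts to look and compute and a tool call to move; the robot and the scene stay as the last step left them, time stands still between calls to the robot, and variables do not carry over. Pictures are saved under pics/ and viewed, on a budget of 14 in all, crops included, one or two more only if the job needs it, and the job is handed in when it is done.

Besides the shell and the picture viewer there is one more tool, called as name(argument=value, ...), one argument or row to a line, values as JSON. play_rows: Moves the arm, as the interface text tells. Its arguments: {"type":"object","properties":{"commands":{"type":"array"},"jaw":{"type":"number"},"newtons":{"type":"number"}},"required":["commands"]}

```bash
ls; mkdir -p pics
cat > h.py <<'E'
import numpy as np, cv2
from rig import observe, get_image, job_done
def slopes(c,px):
    px=np.atleast_2d(np.float32(px)).reshape(-1,1,2)
    return cv2.undistortPoints(px,c["K"],np.array([c["k1"],0,0,0.])).reshape(-1,2)
def onplane(c,px,z):
    s=slopes(c,px); d=np.c_[s,np.ones(len(s))]@c["R"]; o=-c["R"].T@c["t"]
    return o+d*((z-o[2])/d[:,2])[:,None]
def depthpts(c):
    h,w=c["range_z"].shape; u,v=np.meshgrid(np.arange(w),np.arange(h))
    s=slopes(c,np.stack([u,v],-1).reshape(-1,2)); Z=c["range_z"].reshape(-1,1)
    P=(np.c_[s,np.ones(len(s))]*Z-c["t"])@c["R"]; P[Z[:,0]==0]=np.nan
    return P.reshape(h,w,3)
def proj(c,X):
    X=np.atleast_2d(np.float64(X)); 
    return cv2.projectPoints(X,cv2.Rodrigues(np.array(c["R"]))[0],np.float64(c["t"]),np.float64(c["K"]),np.array([c["k1"],0,0,0.]))[0].reshape(-1,2)
E
python3 - <<'E'
from h import *
print(observe())
for n in("scene","top","wrist"):
    c=get_image(n); cv2.imwrite(f"pics/{n}0.png",c["img"]); print(n,c["K"],c["k1"],-c["R"].T@c["t"],c["R"][2], (c["range_z"]>0).mean())
E
```

```text
pics
{'time': 0.0, 'q': array([-6.65729862e+01,  1.51698282e+01,  9.19780433e+01, -2.17467697e-03,
        7.29776051e+01, -2.11313221e+00]), 'qvel': array([ 0.05955885, -0.07638107, -0.01932772, -0.05290618,  0.07541547,
       -0.04551777]), 'joint_efforts': array([-8.28659722e-04, -5.02110100e+01, -3.56876636e+01,  7.26741948e-02,
        2.97150621e-02, -1.69568275e-04]), 'tool_pos': array([ 0.29073815, -0.60839124,  0.22751041]), 'ee_rot': array([-1.79874532e+02, -2.55007323e-03,  2.55407821e+01]), 'contact_force': array([-0.66869112, -0.04654212,  0.12009299]), 'moment': array([ 0.00786342, -0.03186031, -0.03610415]), 'gripper_width': 0.08842334003089725}
scene [[474.19110558   0.         318.39827243]
 [  0.         474.19110558 195.64710713]
 [  0.           0.           1.        ]] -0.12777198347966293 [-0.1650601   0.76669715  0.59143319] [ 0.60098701 -0.68086266 -0.41861756] 0.99575
top [[455.74957522   0.         318.66381262]
 [  0.         455.74957522 198.44818621]
 [  0.           0.           1.        ]] -0.08042968794468172 [ 0.35232454 -0.07746752  1.3813512 ] [ 0.16855829 -0.01167114 -0.98562259] 0.99599609375
wrist [[347.37136911   0.         317.95395757]
 [  0.         347.37136911 202.78314076]
 [  0.           0.           1.        ]] -0.04110490935463764 [ 0.3533857  -0.57881047  0.3839709 ] [-0.2425057  -0.11478672 -0.96333535] 0.99585546875
```

View pics/top0.png

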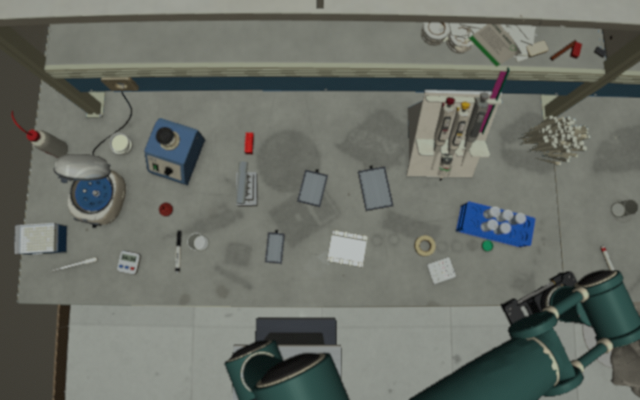

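View pics/scene0.png

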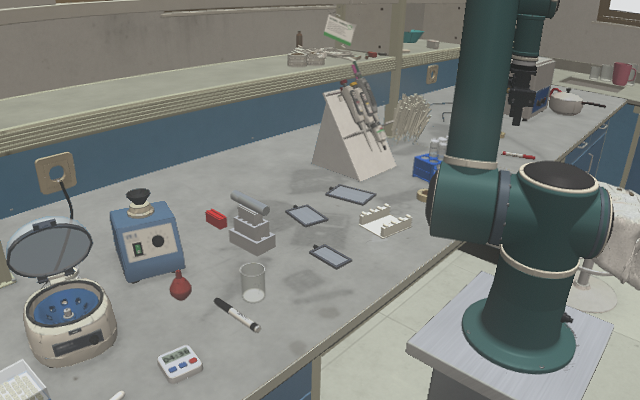

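Top view: the rod on the stack is at (246,180). The red look-alike block is at (249,142), the small pad at (275,247), medium pad at (313,187), large pad at (376,188), rest at (348,249), beaker at (199,242) and tape at (426,245). Other things that could be taken for the rod are the marker (178,250), a pipette (75,264) and the red block. The rod on the stepped grey stack matches the description.

```bash
cat > m.py <<'E'
from h import *
c=get_image("top"); P=depthpts(c); img=c["img"]
x0,y0,x1,y1=180,120,400,280
big=cv2.resize(img[y0:y1,x0:x1],None,fx=3.6,fy=3.6,interpolation=cv2.INTER_CUBIC); cv2.imwrite("pics/crop1.png",big)
for n,p in dict(rod=(246,180),stack=(252,200),ps=(275,247),pm=(313,187),pl=(376,188),rest=(348,249),bk=(199,242),tape=(426,245),red=(249,142),floor=(290,215)).items():
    print(n,P[p[1],p[0]].round(4))
Z=P[...,2]
sub=Z[160:212,228:266]; np.set_printoptions(linewidth=250)
print((sub[::3,::2]*1000).round())
E
python3 m.py
```

```text
rod [0.6252 0.1169 0.0958]
stack [0.5763 0.1058 0.0386]
ps [0.4388 0.0373 0.0056]
pm [ 0.6239 -0.0762  0.0025]
pl [ 0.6212 -0.2705  0.0053]
rest [ 0.4335 -0.1824  0.007 ]
bk [0.4528 0.2689 0.0005]
tape [ 0.4458 -0.42    0.0052]
red [0.7593 0.1217 0.028 ]
floor [ 0.537  -0.0063 -0.0009]
[[ -5.   6.  -3.  -6.   0.  -6.   3.  -2.  -1.   5.  -3.   1.  -1.   3.  -0.  -2.  -0.   0.  -0.]
 [ -0.   3.  -1.   0.  -1. 117. 125. 126. 121. 121.   4.  -3.   2.   3.  -2.   0.   1.   2.  -5.]
 [ -3.  -1.  -0.   4.  -6. 119. 125. 129. 125. 117.   4.   1.  -2.  -4.  -2.   3.  -0.   2.   2.]
 [  3.  -7.   1.   1.   1. 121. 126. 122. 124. 116.   3.   1.   2.   2.  -4.   2.  -2.   0.  -3.]
 [ -1.   3.   4.   0.  -2. 120. 121. 126. 121. 117.  33.  35.  42.  35.  -3.   3.   2.   0.   4.]
 [ -1.  -4.  -4.  -1.  29. 119. 132. 123. 122. 114.  79.  73.  72.  nan  21.  -5.   3.  -3.  -4.]
 [ -3.  -1.  -4.  -2.  35. 119. 125. 124. 123. 117.  68.  68.  76.  32.  23.   3.   2.   5.  -3.]
 [ -3.   3.  -3.   1.  38. 122. 125. 130. 124.  99.  64.  68.  69.  33.  20.   0.   5.  -4.  -0.]
 [  1.   1.   0.   2.  37. 12
[... 251 characters left out ...]
3.   0.   6.]
 [ -1.   0.  -1.   0. 119. 123. 129. 122. 121.  85.  61.  66.  64.  31.  25.  -4.  -0.  -4.   5.]
 [ -6.   7.   1.   3. 115.  nan 126. 128. 115.  76.  39.  70.  60.  34.  21.  -8.  -2.   4.  nan]
 [  1.  -1.  -6.   7. 118. 124. 126. 124. 117.  54.  58.  58.  58.  36.  25.   0.  -5.   3.   2.]
 [  2.   1.  -2.   7. 117. 120. 128. 119. 112.  34.  36.   6.  31.  39.  25.   5.  -3.   1.   1.]
 [  1.  -3.  -0.  -2.  34.  30.  27.  21.  26.  28.  27.  25.  19.  21.  19.   0.  -2.  -1.  -5.]
 [  2.  -2.  -0.  -1.  -1.  -2.  -5.   2.   5.   7.   2.  -4.  -1.   4.  -1.   1.   1.  -5.   6.]
 [  1.   1.  -2.  -1.   2.  -0.  -4.   2.  -3.  -3.  -2.  -2.  -4.   3.   1.   0.   4.  -5.  -5.]]
```

View pics/crop1.png

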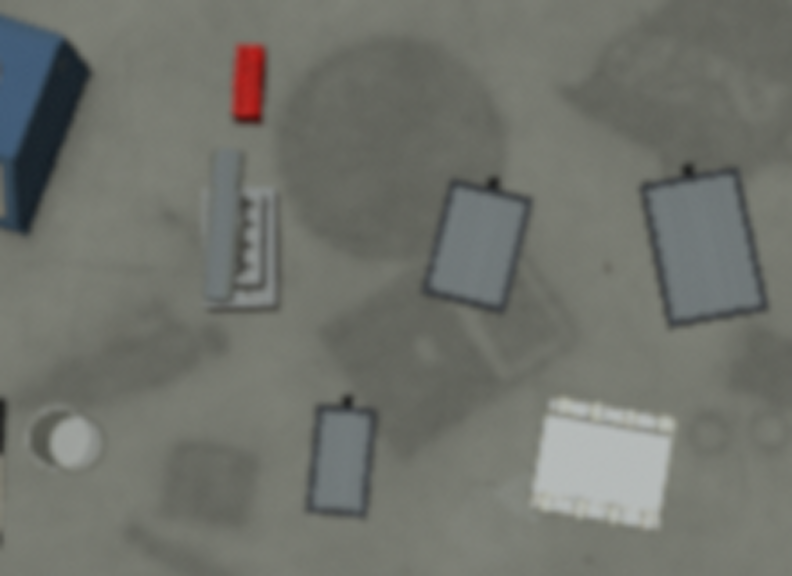

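The crop confirms the choice: the grey rod sits on the drilled grey stack at crop (222,225), and the red block at (249,83) is the look-alike to leave alone. Its top reads about 125 mm by depth, against 34+34+44+13 = 125 expected. The rest's ribbed rails run roughly along world y, so the rod goes roughly along world x. I'm moving in for wrist views now.

play_rows(
  commands=[
    {"linear":[0,0,-10],"spin":0.148},
    {"linear":[0,0,-10],"spin":0.148},
    {"linear":[0,0,-10],"spin":0.148},
    {"linear":[16,-50,0],"spin":0},
    {"linear":[16,-50,0],"spin":0},
    {"linear":[16,-50,0],"spin":0},
    {"linear":[16,-50,0],"spin":0},
    {"linear":[16,-50,0],"spin":0},
    {"linear":[16,-50,0],"spin":0},
    {"linear":[16,-50,0],"spin":0},
    {"linear":[16,-50,0],"spin":0},
    {"linear":[16,-50,0],"spin":0},
    {"linear":[16,-50,0],"spin":0},
    {"linear":[0,0,0],"spin":0},
    {"linear":[0,0,0],"spin":0},
  ],
  jaw=1,
  newtons=30,
)

```text
time: 2.08
tool_pos: [0.45, -0.1089, 0.2587]
ee_rot: [180.0, 0.0, 0.2]
contact_force: [-0.8, -0.4, -0.1]
gripper_width: 0.0881
```

Run:
```python
from h import *
import pickle
for n in("top","wrist"):
    c=get_image(n); cv2.imwrite(f"pics/{n}1.png",c["img"]); pickle.dump(c,open(f"{n}1.pkl","wb"))
print(-c["R"].T@c["t"])
c0=pickle.load(open("top1.pkl","rb"))
```

```text
[ 0.51916305 -0.10914116  0.41502472]
```

View pics/wrist1.png

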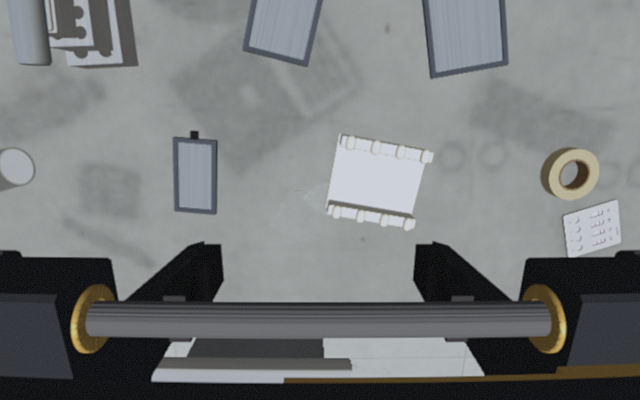

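The wrist view shows the rest at (377,182), with rails along the image's horizontal, the small pad at (195,175), and the stack at upper left (65,35). I'll shift to see the stack and the other pads.

play_rows(
  commands=[
    {"linear":[40,-30,-10],"spin":0},
    {"linear":[40,-30,-10],"spin":0},
    {"linear":[40,-30,-10],"spin":0},
    {"linear":[40,-30,-10],"spin":0},
    {"linear":[0,0,0],"spin":0},
    {"linear":[0,0,0],"spin":0},
  ],
)

```text
time: 2.92
tool_pos: [0.6094, 0.01, 0.2981]
ee_rot: [180.0, 0.1, 0.0]
contact_force: [0.1, 0.8, -0.6]
gripper_width: 0.0883
```

Run:
```python
from h import *
import pickle
for n in("wrist",):
    c=get_image(n); cv2.imwrite(f"pics/{n}2.png",c["img"]); pickle.dump(c,open(f"{n}2.pkl","wb"))
print(observe()["tool_pos"])
```

```text
[0.60904247 0.00993114 0.29818255]
```

View pics/wrist2.png

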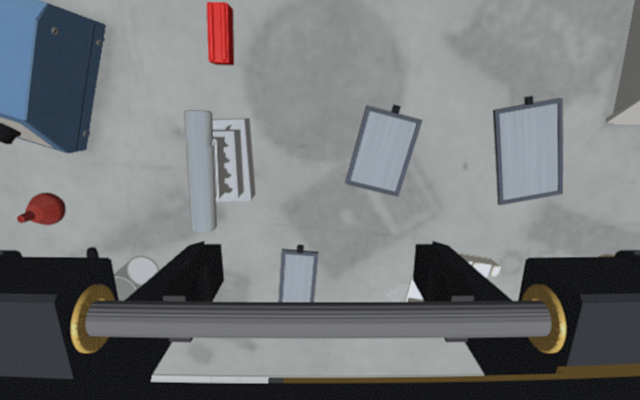

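```bash
cat > meas.py <<'E'
from h import *
import pickle
def rect(c,mask,seed,z,hull=True):
    """world minAreaRect of the mask component nearest seed, on plane z -> cx,cy,long,short,yaw of long side; px centre"""
    cs,_=cv2.findContours(mask.astype(np.uint8),cv2.RETR_EXTERNAL,cv2.CHAIN_APPROX_NONE)
    cs=[k for k in cs if cv2.contourArea(cv2.convexHull(k))>150]
    k=max(cs,key=lambda k:cv2.pointPolygonTest(cv2.convexHull(k),tuple(map(float,seed)),True))
    W=onplane(c,k.reshape(-1,2),z)[:,:2]
    r=cv2.minAreaRect(np.float32(W*1000)); b=cv2.boxPoints(r)
    e=max(b[1]-b[0],b[2]-b[1],key=np.linalg.norm)
    yaw=np.degrees(np.arctan2(e[1],e[0])); yaw=(yaw+90)%180-90
    return np.r_[r[0],sorted(r[1]),yaw].round(1)
def triang(cams,cents):
    """midpoint of rays"""
    A=np.zeros((3,3));b=np.zeros(3)
    for c,p in zip(cams,cents):
        d=np.r_[slopes(c,p)[0],1]@c["R"]; d/=np.linalg.norm(d); M=np.eye(3)-np.outer(d,d); A+=M; b+=M@(-c["R"].T@c["t"])
    return np.linalg.solve(A,b)
def load(n): return pickle.load(open(n+".pkl","rb"))
def rim(c,t=110): 
    g=cv2.cvtColor(c["img"],cv2.COLOR_BGR2GRAY); return g<t
def white(c): return (c["img"].min(2)>195)
def rod(c,P,z): return np.nan_to_num(P[...,2])>z
E
python3 - <<'E'
from meas import *
T=load("top1");w1=load("wrist1");w2=load("wrist2")
T0=T
g=lambda c,p:cv2.cvtColor(c["img"],cv2.COLOR_BGR2GRAY)[p[1],p[0]-6:p[0]+7]
print(g(w1,(217,175)),g(w2,(349,175)),g(T,(327,187)),g(w1,(327,182)))
for n,w,s,ts in(("small",w1,(195,175),(275,247)),("med",w2,(384,150),(313,187)),("large",w2,(529,150),(376,188))):
    for t in(95,110,120):
        print(n,t,"wrist",rect(w,rim(w,t),s,.007),"top",rect(T,rim(T,t),ts,.007))
for t in(170,195): print("rest base z4/38 w1",rect(w1,w1["img"].min(2)>t,(377,182),.004),rect(w1,w1["img"].min(2)>t,(377,182),.038))
P2=depthpts(w2);PT=depthpts(T)
print("rod w2",rect(w2,rod(w2,P2,.105),(200,170),.112),"top",rect(T,rod(T,PT,.105),(246,180),.112))
# heights
def med(P,x,y,r=3): s=P[y-r:y+r+1,x-r:x+r+1,2]; return round(float(np.nanmedian(s))*1000,1)
print("plates",med(P2,384,150),med(P2,529,150),med(depthpts(w1),195,175),"rest base",med(depthpts(w1),375,182),"rodtop",med(P2,199,170),"floor",med(P2,300,120))
np.set_printoptions(linewidth=250)
print((P2[165:170,180:260,2].mean(0)*1000).round())
print((np.nanmean(P2[160:180,180:260,1],0)*1000).round())
E
```

```text
[119  91  87  88  83  70 114 150 152 150 149 148 149] [137 138 133 118  92  93  91  94 110 142 159 164 161] [118 109  89  81  94 109 116 117 119 120 120 121 120] [157 159 158 158 159 158 156 154 160 190 207 210 208]
small 95 wrist [442.6  37.2  51.9  98.8  -4.5] top [ 594.1 -105.8 1237.9 2232.4  -89.9]
small 110 wrist [442.3  37.5  52.6  99.7  -4.9] top [ 594.7 -105.1 1240.3 2233.1  -89.9]
small 120 wrist [442.6  37.5  53.1 100.8  -5.3] top [ 595.3 -105.6 1241.2 2233.8  -89.9]
med 95 wrist [626.5 -74.1  72.3 111.4 -13.9] top [ 594.1 -105.8 1237.9 2232.4  -89.9]
med 110 wrist [626.  -74.   73.9 112.3 -13.6] top [ 594.7 -105.1 1240.3 2233.1  -89.9]
med 120 wrist [626.  -73.9  74.9 112.9 -13.6] top [ 595.3 -105.6 1241.2 2233.8  -89.9]
large 95 wrist [ 626.1 -264.4   88.   134.8   10.5] top [ 594.1 -105.8 1237.9 2232.4  -89.9]
large 110 wrist [ 626.2 -264.9   89.7  136.2   10.6] top [ 594.7 -105.1 1240.3 2233.1  -89.9]
large 120 wrist [ 626.1 -264.8   89.9  137.    10.4] top [ 595.3 -105.6 1241.2 2233.8  -89.9]
rest base z4/38 w1 [ 433.9 -182.5   90.5  115.6   80. ] [ 440.9 -176.4   83. 
[... 345 characters left out ...]
 124. 124. 124. 123. 123. 122. 122. 121. 119. 119. 118. 116. 114. 109.  97.  97.  97.  94.  91.  86.  83.  79.  75.  70.  61.  58.  58.  58.
  63.  63.  68.  68.  68.  69.  68.  67.  63.  58.  53.  49.  42.  38.  35.  34.  35.  34.  35.  34.  30.  23.  17.  11.   4.  -0.  -0.   1.   0.  -0.   1.]
[193. 192. 191. 189. 188. 186. 183. 152. 137. 135. 134. 133. 131. 130. 129. 128. 127. 126. 125. 124. 123. 123. 122. 121. 120. 119. 119. 118. 117. 116. 116. 115. 114. 114. 115. 117. 116. 115. 115. 115. 115. 115. 115. 115. 115. 117. 116. 115. 114.
 113. 111. 109. 107. 106. 104. 103. 102. 102. 102. 102. 102. 102. 102. 102. 100.  99.  98.  97.  96.  95.  95.  95.  95.  95.  94.  93.  92.  90.  89.  88.]
```

Run:
```python
from meas import *
T=load("top1");w1=load("wrist1");w2=load("wrist2")
P1=depthpts(w1);P2=depthpts(w2)
def prect(W):
    r=cv2.minAreaRect(np.float32(W*1000)); b=cv2.boxPoints(r); e=max(b[1]-b[0],b[2]-b[1],key=np.linalg.norm)
    return np.r_[r[0],sorted(r[1]),(np.degrees(np.arctan2(e[1],e[0]))+90)%180-90].round(1)
def plate(c,seed,lo):
    g=cv2.cvtColor(c["img"],cv2.COLOR_BGR2GRAY); m=(g>lo).astype(np.uint8)
    n,l,s,ce=cv2.connectedComponentsWithStats(m,connectivity=4); k=l[seed[1],seed[0]]
    return (l==k),ce[k]
for n,w,s,ts in(("small",w1,(195,175),(275,247)),("med",w2,(384,150),(313,187)),("large",w2,(529,150),(376,188))):
    m,ce=plate(w,s,125); 
    o=[rect(w,m,s,.004)]
    mt,ct=plate(T,ts,104); o.append(rect(T,mt,ts,.004))
    print(n,*o,"tri",(triang([w,T],[ce,ct])*1000).round(1))
# rest ribs
def reg(P,x,y,z): return P[(P[...,0]>x[0])&(P[...,0]<x[1])&(P[...,1]>y[0])&(P[...,1]<y[1])&(P[...,2]>z[0])&(P[...,2]<z[1])]
R=reg(P1,(.35,.53),(-.28,-.09),(.020,.05)); print("rest",len(R),prect(R[:,:2]),np.percentile(R[:,2],[50,95,99])*1000)
R=reg(P1,(.35,.53),(-.28,-.09),(.034,.05)); print("rest>34",len(R),prect(R[:,:2]))
Q=reg(P2,(.5,.75),(.08,.18),(.118,.14)); v=np.linalg.svd(Q[:,:2]-Q[:,:2].mean(0),full_matrices=False)[2][0]; print("rod",prect(Q[:,:2]),v,np.degrees(np.arctan(v[1]/v[0])))
t=(Q[:,:2])@v; print("ends",np.percentile(t,[0,1,99,100])*1000)
# rod edge triangulation: mask centroid both views
cw=np.argwhere(rod(w2,P2,.105)&(np.arange(640)[None]<260)&(np.arange(400)[:,None]<240)).mean(0)[::-1]
ct=np.argwhere(rod(T,depthpts(T),.105)&(abs(np.arange(640)[None]-246)<25)&(abs(np.arange(400)[:,None]-185)<35)).mean(0)[::-1]
print("rod tri",cw,ct,(triang([w2,T],[cw,ct])*1000).round(1))
for z in((.060,.075),(.03,.038)):
    Q=reg(P2,(.5,.75),(.07,.20),z); print(z,len(Q),prect(Q[:,:2]))
```

```text
small [437.8  39.9  38.6  79.7  -4.8] [437.3  39.7  37.   77.4  -5.5] tri [437.8  40.1   1.3]
med [621.2 -73.8  62.   92.2 -13.9] [ 594.9 -105.2 1242.4 2238.   -89.9] tri [619.3 -17.7 152.8]
large [ 621.2 -268.1   75.2  116.    10.5] [ 621.2 -267.8   73.   113.2   10.7] tri [ 623.2 -269.     1.8]
rest 2227 [ 435.2 -178.5   95.9  104.6   79.5] [30.85473127 38.42585109 39.21500546]
rest>34 822 [ 435.  -178.7   94.2   95.8  -10. ]
rod [615.3 126.7  25.1 120.2  -1.8] [-0.99942778  0.03382479] -1.9383876060113898
ends [-670.71366405 -669.25829464 -553.12261765 -550.51820188]
rod tri [ 90.24646633 101.09632973] [241.1505102  182.04336735] [638.1 128.6 230.1]
(0.06, 0.075) 827 [614.7 113.6  24.2  75.2   0.9]
(0.03, 0.038) 1131 [ 6.570e+02  1.154e+02  4.420e+01  1.858e+02 -3.000e-01]
```

play_rows(
  commands=[
    {"linear":[3,-59,20],"spin":0.033},
    {"linear":[5,-59,30],"spin":0},
    {"linear":[0,0,30],"spin":0},
    {"linear":[0,0,0],"spin":0},
    {"linear":[0,0,0],"spin":0},
  ],
)

```text
time: 3.6
tool_pos: [0.6194, 0.1246, 0.2218]
ee_rot: [180.0, -0.1, -1.9]
contact_force: [1.1, 0.4, 0.6]
gripper_width: 0.0883
```

```bash
cat > view.py <<'E'
from meas import *
import sys
o=observe();print(o["tool_pos"].round(4),o["ee_rot"].round(2),o["contact_force"].round(1),o["gripper_width"].round(4))
def prect(W):
    r=cv2.minAreaRect(np.float32(W*1000)); b=cv2.boxPoints(r); e=max(b[1]-b[0],b[2]-b[1],key=np.linalg.norm)
    return np.r_[r[0],sorted(r[1]),(np.degrees(np.arctan2(e[1],e[0]))+90)%180-90].round(1)
def reg(P,x,y,z): return P[(P[...,0]>x[0])&(P[...,0]<x[1])&(P[...,1]>y[0])&(P[...,1]<y[1])&(P[...,2]>z[0])&(P[...,2]<z[1])]
def snap(n,cam="wrist"):
    c=get_image(cam); cv2.imwrite(f"pics/{n}.png",c["img"]); pickle.dump(c,open(f"{n}.pkl","wb")); return c,depthpts(c)
E
python3 - <<'E'
from view import *
w2=load("wrist2");T=load("top1");P2=depthpts(w2);PT=depthpts(T)
B=reg(PT,(.45,.8),(.15,.32),(.02,.4)); print("tall near", np.c_[B[B[:,1].argsort()[:400:40]]].round(3)); B=B[B[:,2]>.06]; print("min y of >60mm", np.sort(B[:,1])[5], B[:,0].min(), B[:,2].max())
cc=[]
for c,P,lo,hi in((w2,P2,(180,100),(222,240)),(T,PT,(230,155),(262,215))):
    m=rod(c,P,.105); q=np.zeros_like(m); q[lo[1]:hi[1],lo[0]:hi[0]]=m[lo[1]:hi[1],lo[0]:hi[0]]; cc.append(np.argwhere(q).mean(0)[::-1])
print(cc,"rod tri",triang([w2,T],cc).round(4))
c,P=snap("wrist3")
Q=reg(P,(.5,.75),(.08,.17),(.118,.14)); print("rod",prect(Q[:,:2]),np.median(Q[:,2]),Q[:,2].max())
E
```

```text
Traceback (most recent call last):
  File "view.py", line 3, in <module>
    o=observe();print(o["tool_pos"].round(4),o["ee_rot"].round(2),o["contact_force"].round(1),o["gripper_width"].round(4))
                                                                                              ^^^^^^^^^^^^^^^^^^^^^^^^
AttributeError: 'float' object has no attribute 'round'
```

```bash
sed -i 's/o\["gripper_width"\].round(4)/round(o["gripper_width"],4)/' view.py
cat > a.py <<'E'
from view import *
w2=load("wrist2");T=load("top1");P2=depthpts(w2);PT=depthpts(T)
B=reg(PT,(.45,.8),(.15,.32),(.06,.4)); print("min y of >60mm", np.sort(B[:,1])[:3], B[:,0].min(), B[:,2].max())
cc=[]
for c,P,lo,hi in((w2,P2,(180,100),(222,240)),(T,PT,(230,155),(262,215))):
    m=rod(c,P,.105); q=np.zeros_like(m); q[lo[1]:hi[1],lo[0]:hi[0]]=m[lo[1]:hi[1],lo[0]:hi[0]]; cc.append(np.argwhere(q).mean(0)[::-1])
print("rod tri",triang([w2,T],cc).round(4))
c,P=snap("wrist3")
Q=reg(P,(.5,.75),(.08,.17),(.118,.14)); print("rod",prect(Q[:,:2]),np.median(Q[:,2]),Q[:,2].max())
E
python3 a.py
```

```text
[0.6194 0.1246 0.2218] [ 1.80e+02 -6.00e-02 -1.88e+00] [1.1 0.4 0.6] 0.0883
min y of >60mm [0.23731586 0.23803372 0.23839824] 0.4504038760252308 0.1722936888669956
rod tri [0.6166 0.1288 0.1082]
rod [615.2 127.4  24.4 120.9  -2. ] 0.12380823916507658 0.1272007183346944
```

View pics/wrist3.png

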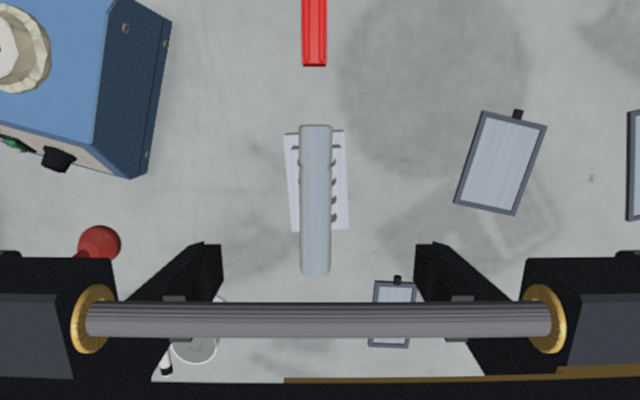

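The view shows the rod at (316,200) over the stack, with nothing between the fingers. Wrist depth puts its centre at (615.2, 127.4) mm, yaw −2°. Triangulation agrees to within 1.5 mm in plan and 4 mm in height.

play_rows(
  commands=[
    {"linear":[-4,-3,30],"spin":0},
    {"linear":[0,0,30],"spin":0},
    {"linear":[0,0,20],"spin":0},
    {"linear":[0,0,12],"spin":0},
    {"linear":[0,0,0],"spin":0},
    {"linear":[0,0,0],"spin":0},
    {"linear":[0,0,0],"spin":0},
  ],
)

```text
time: 4.53
tool_pos: [0.6162, 0.1292, 0.1298]
ee_rot: [-180.0, -0.1, -1.8]
contact_force: [0.6, 0.3, 0.5]
gripper_width: 0.0882
```

play_rows(
  commands=[
    {"linear":[0,0,0],"spin":0},
    {"linear":[0,0,0],"spin":0},
    {"linear":[0,0,0],"spin":0},
    {"linear":[0,0,0],"spin":0},
    {"linear":[0,0,0],"spin":0},
    {"linear":[0,0,0],"spin":0},
  ],
  jaw=-1,
  newtons=25,
)

```text
time: 5.28
tool_pos: [0.6153, 0.129, 0.1285]
ee_rot: [-180.0, 0.0, -1.8]
contact_force: [0.1, 0.6, -0.8]
gripper_width: 0.0303
```

play_rows(
  commands=[
    {"linear":[0,0,0],"spin":0},
    {"linear":[0,0,0],"spin":0},
    {"linear":[0,0,0],"spin":0},
    {"linear":[0,0,0],"spin":0},
  ],
)

```text
time: 5.78
tool_pos: [0.6154, 0.1291, 0.1286]
ee_rot: [-180.0, 0.0, -1.8]
contact_force: [-0.8, -0.5, 0.2]
gripper_width: 0.0007
```

The jaws shut completely on nothing. I'll look before moving anything.

Run:
```python
from view import *
c,P=snap("wrist4")
Q=reg(P,(.5,.75),(.05,.2),(.09,.14)); print("hi",prect(Q[:,:2]),np.median(Q[:,2]),Q[:,2].max())
s,_=snap("scene4","scene")
cv2.imwrite("pics/both4.png",np.vstack([c["img"][:230,80:560],cv2.resize(s["img"][150:300,150:350],(480,360))]))
```

```text
[0.6154 0.1291 0.1286] [-180.      0.     -1.79] [-0.8 -0.5  0.2] 0.0007
hi [615.1 127.3  25.9 120.8  -2.1] 0.12370519411659511 0.139973565008487
```

View pics/both4.png

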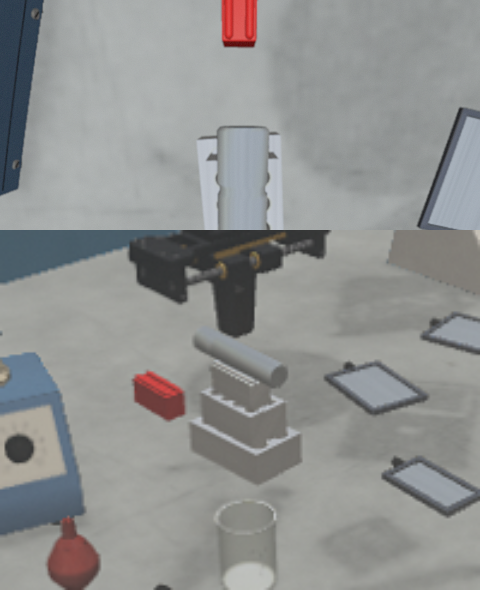

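The view shows the shut fingers standing above the rod, with tips at combined-picture (235,330). The rod itself is untouched. So the fingertips are higher than the stated tool geometry implies, and I'll measure where they are.

Run:
```python
from view import *
s=load("scene4"); P=depthpts(s); np.set_printoptions(linewidth=200)
for v in range(170,205,2): print(v,(P[v,244:254:4]*1000).round().tolist())
for v in range(200,206,2): pass
F=reg(P,(.55,.68),(.09,.17),(.10,.3)); 
g=cv2.cvtColor(s["img"],cv2.COLOR_BGR2GRAY); print(g[180:205,247])
print("proj of nominal tip",proj(s,[o["tool_pos"]-[0,0,.025]]),proj(s,[o["tool_pos"]]),proj(s,[[.615,.1274,.125]]))
print("table z in scene",np.nanmedian(P[340:350,240:250,2]), "rod top in scene", np.nanmax(P[195:225,235:265,2]))
```

```text
[0.6153 0.1291 0.1285] [-180.      0.     -1.79] [ 0.2  0.1 -0.7] 0.0002
170 [[586.0, 161.0, 210.0], [584.0, 152.0, 208.0], [603.0, 125.0, 195.0]]
172 [[608.0, 144.0, 194.0], [624.0, 119.0, 182.0], [605.0, 123.0, 189.0]]
174 [[604.0, 147.0, 191.0], [615.0, 127.0, 182.0], [604.0, 124.0, 185.0]]
176 [[606.0, 146.0, 186.0], [609.0, 132.0, 181.0], [606.0, 123.0, 179.0]]
178 [[605.0, 147.0, 181.0], [608.0, 133.0, 176.0], [606.0, 123.0, 174.0]]
180 [[609.0, 144.0, 175.0], [608.0, 133.0, 171.0], [606.0, 123.0, 169.0]]
182 [[605.0, 148.0, 172.0], [608.0, 133.0, 167.0], [609.0, 121.0, 163.0]]
184 [[607.0, 146.0, 166.0], [607.0, 134.0, 162.0], [606.0, 123.0, 159.0]]
186 [[610.0, 144.0, 160.0], [605.0, 136.0, 159.0], [605.0, 125.0, 155.0]]
188 [[608.0, 146.0, 156.0], [607.0, 135.0, 153.0], [606.0, 124.0, 149.0]]
190 [[610.0, 145.0, 150.0], [606.0, 136.0, 148.0], [606.0, 125.0, 145.0]]
192 [[609.0, 145.0, 145.0], [604.0, 138.0, 145.0], [607.0, 124.0, 139.0]]
194 [[638.0, 123.0, 124.0], [606.0, 137.0, 139.0], [833.0, -64.0, 0.0]]
196 [[631.0, 128.0, 122.0], [620.0, 126.0, 125.0], [819.0, -52.0, 2.0]]
198 [[625.0, 133.0, 121.0], [615.0, 130.0, 123.0], [606.0, 125.0, 124.0]]
200 [[620.0, 138.0, 119.0], [611.0, 133.0, 120.0], [598.0, 132.0, 124.0]]
202 [[616.0, 141.0, 116.0], [606.0, 138.0, 119.0], [595.0, 135.0, 121.0]]
204 [[617.0, 141.0, 111.0], [604.0, 140.0, 115.0], [591.0, 138.0, 119.0]]
[ 57  57  56  57  56  57  58  58  57  58  57  58  57  56  73 149 156 155 153 152 151 145 135 122 108]
proj of nominal tip [[248.50336497 205.43995334]] [[248.06486954 195.74931339]] [[248.76743835 196.96445705]]
table z in scene -0.0009513092853006124 rod top in scene 0.12598179881589494
```

By the scene depth the fingertips are at z≈138 mm, while the reported TCP of 128.6 mm implies 103.6. All three cameras agree on the rod and table heights, so the tool is about 35 mm short of the text, and the xy position is right. I'll open the jaws and re-measure the tips open before descending.

play_rows(
  commands=[
    {"linear":[0,0,0],"spin":0},
    {"linear":[0,0,0],"spin":0},
    {"linear":[0,0,0],"spin":0},
    {"linear":[0,0,0],"spin":0},
    {"linear":[0,0,0],"spin":0},
    {"linear":[0,0,0],"spin":0},
    {"linear":[0,0,0],"spin":0},
  ],
  jaw=0.5,
)

```text
time: 6.75
tool_pos: [0.6154, 0.129, 0.1286]
ee_rot: [-180.0, 0.0, -1.8]
contact_force: [0.4, -0.3, 0.1]
gripper_width: 0.0659
```

```bash
cat > tip.py <<'E'
from view import *
s,P=snap("scene_t","scene"); np.set_printoptions(linewidth=200)
g=s["img"].max(2); x,y,z=o["tool_pos"]
Q=(g<75)&(abs(P[...,0]-x)<.03)&(abs(P[...,1]-y)<.09)&(P[...,2]>z-.06)&(P[...,2]<z+.04)
for lab,m in(("+y",Q&(P[...,1]>y)),("-y",Q&(P[...,1]<y))):
    p=P[m]; print(lab,len(p),"tip z %",(np.percentile(p[:,2],[0.5,1,2,5])*1000).round(1) if len(p) else "", "rel TCP",(np.percentile(p[:,2],1)-z).round(4) if len(p) else "")
E
python3 tip.py
```

```text
[0.6154 0.129  0.1286] [-180.      0.     -1.79] [ 0.4 -0.3  0.1] 0.0659
+y 103 tip z % [140.  140.5 141.2 141.6] rel TCP 0.0119
-y 118 tip z % [137.2 137.6 138.6 139.7] rel TCP 0.0091
```

play_rows(
  commands=[
    {"linear":[0,0,12],"spin":0},
    {"linear":[0,0,12],"spin":0},
    {"linear":[0,0,8],"spin":0},
    {"linear":[0,0,0],"spin":0},
    {"linear":[0,0,0],"spin":0},
  ],
)

```text
time: 7.42
tool_pos: [0.6155, 0.1291, 0.0966]
ee_rot: [-180.0, -0.0, -1.8]
contact_force: [-0.0, 0.7, 0.8]
gripper_width: 0.0661
```

```bash
python3 tip.py
python3 - <<'E'
from view import *
s=load("scene_t"); i=s["img"][150:270,180:320]; w,_=snap("wrist5")
cv2.imwrite("pics/st5.png",np.vstack([cv2.resize(i,(560,480),interpolation=2)]))
E
```

```text
[0.6155 0.1291 0.0966] [-1.80e+02 -1.00e-02 -1.79e+00] [-0.   0.7  0.8] 0.0661
+y 108 tip z % [ 95.1 106.8 107.1 108.3] rel TCP 0.0102
-y 109 tip z % [107.1 107.4 107.7 108.8] rel TCP 0.0108
[0.6157 0.1291 0.0969] [-1.7999e+02 -4.0000e-02 -1.7900e+00] [ 0.2 -0.2  0.6] 0.0661
```

View pics/st5.png

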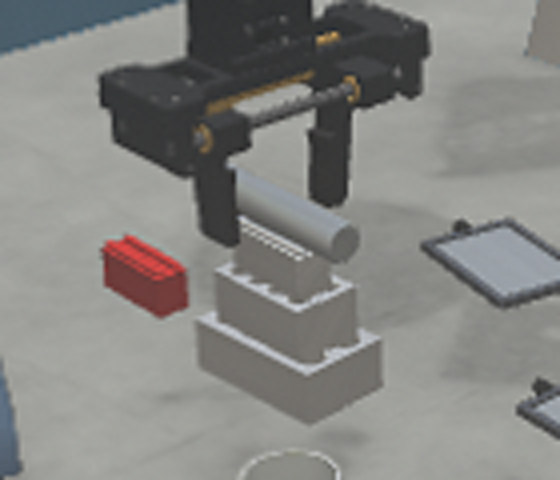

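The fingers straddle the rod, left one at (215,220) and right one at (330,190), with tips at about 107 mm. I'll go 4 mm lower, centre, and close.

play_rows(
  commands=[
    {"linear":[0,1.5,4],"spin":0},
    {"linear":[0,0,0],"spin":0},
    {"linear":[0,0,0],"spin":0},
    {"linear":[0,0,0],"spin":0},
    {"linear":[0,0,0],"spin":0},
    {"linear":[0,0,0],"spin":0},
    {"linear":[0,0,0],"spin":0},
    {"linear":[0,0,0],"spin":0},
  ],
  jaw=-0.6,
  newtons=25,
)

```text
time: 8.52
tool_pos: [0.6153, 0.1275, 0.0926]
ee_rot: [180.0, -0.0, -1.8]
contact_force: [0.6, -0.3, -0.4]
gripper_width: 0.0253
```

play_rows(
  commands=[
    {"linear":[0,0,-8],"spin":0},
    {"linear":[0,0,-17],"spin":0},
    {"linear":[0,0,-25],"spin":0},
    {"linear":[0,0,-20],"spin":0},
    {"linear":[-12,22,0],"spin":0},
    {"linear":[-24,44,0],"spin":0},
    {"linear":[-24,44,0],"spin":0},
    {"linear":[-24,44,0],"spin":0},
    {"linear":[-24,44,0],"spin":0},
    {"linear":[-24,44,0],"spin":0},
    {"linear":[-24,44,0],"spin":0},
    {"linear":[-14,25,0],"spin":0},
    {"linear":[0,0,0],"spin":0.07},
    {"linear":[0,0,0],"spin":0.073},
    {"linear":[0,0,0],"spin":0},
    {"linear":[0,0,0],"spin":0},
  ],
)

```text
time: 10.52
tool_pos: [0.4348, -0.178, 0.1622]
ee_rot: [-180.0, 0.0, -9.9]
contact_force: [-0.0, 0.7, -0.9]
gripper_width: 0.0249
```

Run:
```python
from view import *
w,P=snap("wrist6"); t,PT=snap("top6","top")
x,y,z=o["tool_pos"]
Q=reg(P,(x-.08,x+.08),(y-.08,y+.08),(z+.005,z+.04)); print("rod?",len(Q),prect(Q[:,:2]) if len(Q)>3 else"",np.median(Q[:,2]))
R=reg(P,(.35,.53),(-.28,-.09),(.020,.045)); print("rest",len(R),prect(R[:,:2]))
R=reg(PT,(.5,.75),(.05,.2),(.09,.14)); print("stack top",len(R), prect(R[:,:2]) if len(R)>3 else "")
```

```text
[ 0.4348 -0.178   0.1622] [-1.80e+02  5.00e-02 -9.93e+00] [-0.   0.7 -0.9] 0.0249
rod? 15249 [ 439.3 -177.5   54.7  113.9  -23.2] 0.19321366634364462
rest 1894 [ 435.2 -179.2   94.4  103.7   80.1]
stack top 190 [614.3 127.5  24.5  62.5  -1.4]
```

View pics/wrist6.png

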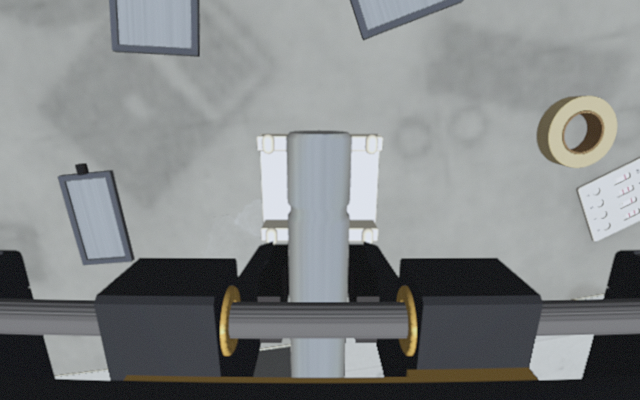

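The rod is held level and centred between the fingers (318,200), aligned with the rest (320,190). The rest re-measures at (435.2, −179.2), yaw −10°. Lowering.

play_rows(
  commands=[
    {"linear":[0,1,30],"spin":0},
    {"linear":[0,0,30],"spin":0},
    {"linear":[0,0,30],"spin":0},
    {"linear":[0,0,25],"spin":0},
    {"linear":[0,0,12],"spin":0},
    {"linear":[0,0,0],"spin":0},
    {"linear":[0,0,3],"spin":0},
    {"linear":[0,0,2],"spin":0},
    {"linear":[0,0,2],"spin":0},
    {"linear":[0,0,0],"spin":0},
    {"linear":[0,0,0],"spin":0},
  ],
)

```text
time: 12.0
tool_pos: [0.4356, -0.179, 0.0287]
ee_rot: [180.0, -0.0, -10.0]
contact_force: [-0.5, 1.1, -1.9]
gripper_width: 0.025
```

play_rows(
  commands=[
    {"linear":[0,0,1],"spin":0},
    {"linear":[0,0,1],"spin":0},
    {"linear":[0,0,0],"spin":0},
    {"linear":[0,0,0],"spin":0},
  ],
)

```text
time: 12.5
tool_pos: [0.4355, -0.179, 0.0265]
ee_rot: [-180.0, 0.0, -10.0]
contact_force: [-0.7, 0.4, -1.8]
gripper_width: 0.0249
```

play_rows(
  commands=[
    {"linear":[0,0,1],"spin":0},
    {"linear":[0,0,1],"spin":0},
    {"linear":[0,0,0],"spin":0},
    {"linear":[0,0,0],"spin":0},
  ],
)

```text
time: 13.0
tool_pos: [0.4356, -0.1791, 0.0246]
ee_rot: [180.0, -0.0, -10.0]
contact_force: [-0.6, -0.9, -0.8]
gripper_width: 0.0251
```

Run:
```python
from view import *
s,P=snap("scene7","scene"); w,PW=snap("wrist7")
Q=reg(PW,(.46,.51),(-.21,-.17),(.03,.09)); print("rod front top z",np.percentile(Q[:,2],[50,90,97]).round(4))
p=proj(s,[[.435,-.179,.044]])[0].astype(int); print(p); x,y=p
cv2.imwrite("pics/s7.png",cv2.resize(s["img"][y-60:y+60,x-70:x+70],(700,600),interpolation=2))
```

```text
[ 0.4356 -0.1791  0.0246] [ 1.7999e+02 -1.0000e-02 -9.9800e+00] [-0.6 -0.9 -0.8] 0.0251
rod front top z [0.0552 0.0575 0.058 ]
[385 210]
```

View pics/s7.png

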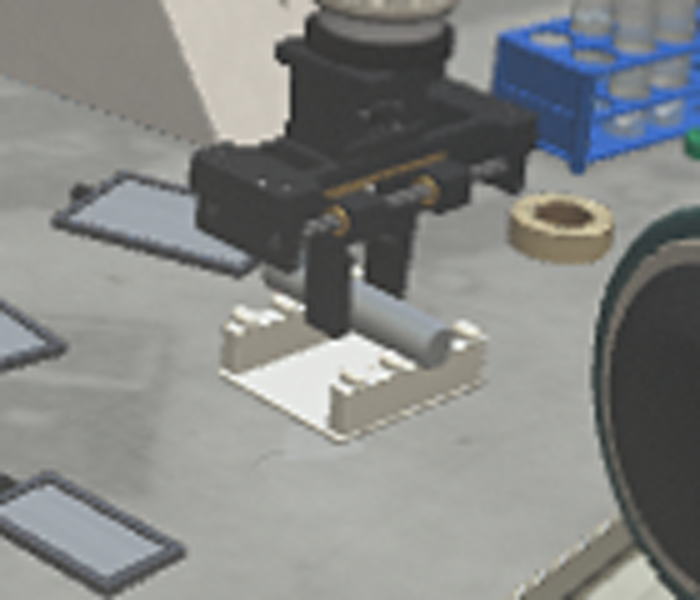

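The rod lies between the second and third ribs of the near rail (435,340), which is the middle groove. Its top is about 58 mm against 57 expected. One more mm, then release gently.

play_rows(
  commands=[
    {"linear":[0,0,1],"spin":0},
    {"linear":[0,0,0],"spin":0},
    {"linear":[0,0,0],"spin":0},
  ],
)

```text
time: 13.48
tool_pos: [0.4357, -0.1792, 0.0242]
ee_rot: [180.0, -0.0, -10.0]
contact_force: [-2.9, -0.5, 4.4]
gripper_width: 0.025
```

play_rows(
  commands=[
    {"linear":[0,0,0],"spin":0},
    {"linear":[0,0,0],"spin":0},
    {"linear":[0,0,0],"spin":0},
    {"linear":[0,0,0],"spin":0},
  ],
  jaw=-0.2,
)

```text
time: 13.98
tool_pos: [0.4355, -0.1789, 0.0234]
ee_rot: [-180.0, 0.0, -10.0]
contact_force: [0.2, 0.1, 0.1]
gripper_width: 0.0352
```

play_rows(
  commands=[
    {"linear":[0,0,-10],"spin":0},
    {"linear":[0,0,-25],"spin":0},
    {"linear":[0,0,-35],"spin":0},
    {"linear":[0,0,-35],"spin":0},
    {"linear":[0,0,0],"spin":0},
    {"linear":[0,0,0],"spin":0},
  ],
)

```text
time: 14.72
tool_pos: [0.4352, -0.1788, 0.1284]
ee_rot: [-180.0, 0.0, -10.0]
contact_force: [-0.9, -0.2, -0.6]
gripper_width: 0.0351
```

Run:
```python
from view import *
w,P=snap("wrist8"); t,PT=snap("top8","top")
for n,p in(("w",P),("top",PT)):
    Q=reg(p,(.35,.52),(-.25,-.11),(.049,.075)); print(n,"rod",len(Q),prect(Q[:,:2]),np.percentile(Q[:,2],[50,90,97]).round(4))
Q=reg(PT,(.5,.75),(.05,.2),(.09,.115)); print("small top",len(Q),prect(Q[:,:2]),np.median(Q[:,2]))
```

```text
[ 0.4352 -0.1788  0.1284] [-1.80e+02  1.00e-02 -9.98e+00] [-0.9 -0.2 -0.6] 0.0351
w rod 5631 [ 435.6 -178.9   24.4  120.6  -10. ] [0.0555 0.0574 0.0579]
top rod 113 [ 396.9 -172.7   24.    42.3  -10.7] [0.0553 0.0588 0.0604]
small top 192 [614.6 127.7  24.8  64.6  -2.1] 0.09870310897536748
```

The rod is seated: (435.6, −178.9), yaw −10.0°, 120.6 mm long, top 57.5 mm. Next is the small block.

play_rows(
  commands=[
    {"linear":[0,0,-25],"spin":-0.07},
    {"linear":[0,0,-25],"spin":-0.07},
    {"linear":[12,-22,0],"spin":0},
    {"linear":[24,-44,0],"spin":0},
    {"linear":[24,-44,0],"spin":0},
    {"linear":[24,-44,0],"spin":0},
    {"linear":[24,-44,0],"spin":0},
    {"linear":[24,-44,0],"spin":0},
    {"linear":[24,-44,0],"spin":0},
    {"linear":[13,-26,0],"spin":0},
    {"linear":[0,0,0],"spin":0},
    {"linear":[0,0,0],"spin":0},
  ],
  jaw=0.2,
)

```text
time: 16.32
tool_pos: [0.6139, 0.1263, 0.177]
ee_rot: [179.9, 0.2, -1.9]
contact_force: [-0.4, -0.6, 0.4]
gripper_width: 0.0528
```

Run:
```python
from view import *
w,P=snap("wrist9")
for n,z in(("small",(.095,.11)),("smalltrough",(.093,.099)),("med",(.064,.073)),("large",(.031,.038))):
    Q=reg(P,(.53,.70),(.05,.2),z); print(n,len(Q),prect(Q[:,:2]),np.median(Q[:,2]).round(4))
g=load("wrist2");
```

```text
[0.6139 0.1263 0.177 ] [ 1.7994e+02  1.7000e-01 -1.9500e+00] [-0.4 -0.6  0.4] 0.0528
small 2918 [615.7 127.4  23.9  63.9  -1.9] 0.0983
smalltrough 1593 [615.7 127.4  24.   63.9  -2. ] 0.0973
med 2235 [614.7 125.9  46.3  76.4  -0. ] 0.0683
large 1702 [613.8 126.3  60.1 100.4   1.8] 0.0343
```

View pics/wrist9.png

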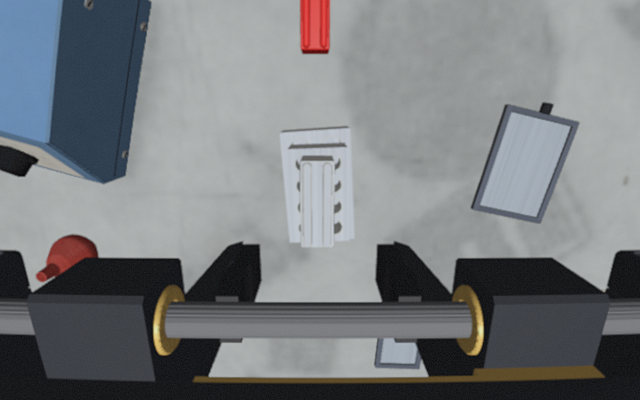

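The small block sits at (317,205), centred under the fingers. All three sizes come out right: small (615.7, 127.4, −2°), medium (614.7, 125.9, 0°), large (613.8, 126.3, 1.8°), with tops at 101, 68 and 34 mm.

play_rows(
  commands=[
    {"linear":[2,-1,30],"spin":0},
    {"linear":[0,0,30],"spin":0},
    {"linear":[0,0,28],"spin":0},
    {"linear":[0,0,16],"spin":0},
    {"linear":[0,0,8],"spin":0},
    {"linear":[0,0,0],"spin":0},
    {"linear":[0,0,0],"spin":0},
  ],
)

```text
time: 17.25
tool_pos: [0.6181, 0.1281, 0.0679]
ee_rot: [-180.0, -0.1, -2.0]
contact_force: [-1.0, 0.7, 0.8]
gripper_width: 0.0531
```

play_rows(
  commands=[
    {"linear":[0,0,0],"spin":0},
    {"linear":[0,0,0],"spin":0},
    {"linear":[0,0,0],"spin":0},
    {"linear":[0,0,0],"spin":0},
    {"linear":[0,0,0],"spin":0},
    {"linear":[0,0,0],"spin":0},
  ],
  jaw=-0.65,
  newtons=25,
)

```text
time: 18.0
tool_pos: [0.6173, 0.128, 0.0668]
ee_rot: [-180.0, -0.0, -2.0]
contact_force: [-0.8, 1.3, 2.7]
gripper_width: 0.0237
```

play_rows(
  commands=[
    {"linear":[0,0,-8],"spin":0},
    {"linear":[0,0,-17],"spin":0},
    {"linear":[0,0,-20],"spin":0},
    {"linear":[-15,8,0],"spin":0},
    {"linear":[-30,16,0],"spin":0},
    {"linear":[-30,16,0],"spin":0},
    {"linear":[-30,16,0],"spin":0},
    {"linear":[-30,16,0],"spin":0},
    {"linear":[-25,14,0],"spin":0},
    {"linear":[-15,8,0],"spin":0.049},
    {"linear":[0,0,0],"spin":0},
    {"linear":[0,0,0],"spin":0},
  ],
)

```text
time: 19.5
tool_pos: [0.44, 0.0402, 0.112]
ee_rot: [-180.0, -0.1, -4.8]
contact_force: [0.3, -1.1, -0.7]
gripper_width: 0.0234
```

```bash
cat > chk.py <<'E'
from view import *
w,P=snap("wristc"); x,y,z=o["tool_pos"]
import sys
zt=float(sys.argv[1])/1000  # expected block top z
Q=reg(P,(x-.09,x+.09),(y-.04,y+.04),(zt-.006,zt+.006)); print("held top",len(Q),prect(Q[:,:2]),np.median(Q[:,2]))
E
python3 - <<'E'
from view import *
w,P=snap("wrista"); x,y,z=o["tool_pos"]
g=cv2.cvtColor(w["img"],cv2.COLOR_BGR2GRAY)
Q=reg(P,(x-.06,x+.09),(y-.016,y+.016),(z+.02,z+.05)); print("held",len(Q),prect(Q[:,:2]),np.median(Q[:,2]), np.percentile(Q[:,0],[1,99]))
t,PT=snap("topa","top")
R=reg(PT,(.5,.75),(.05,.2),(.05,.14)); print("med top",len(R),prect(R[:,:2]),np.median(R[:,2]))
E
```

```text
[0.44   0.0402 0.112 ] [-1.7998e+02 -9.0000e-02 -4.7700e+00] [ 0.3 -1.1 -0.7] 0.0234
held 7675 [438.3  40.9  32.1  64.4  -3.9] 0.14359949207008554 [0.40802053 0.4703679 ]
med top 385 [ 6.139e+02  1.259e+02  4.700e+01  7.820e+01 -3.000e-01] 0.06775972293988898
```

View pics/wrista.png

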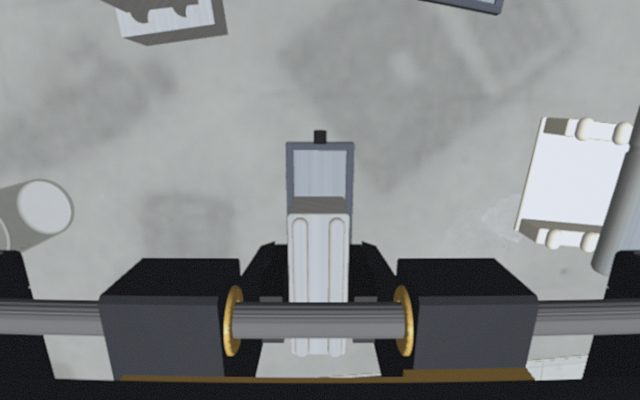

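The small block is held level, centred at about (438.3, 40.9) over the pad (437.6, 40). Lowering.

play_rows(
  commands=[
    {"linear":[-1,0,30],"spin":0},
    {"linear":[0,0,30],"spin":0},
    {"linear":[0,0,25],"spin":0},
    {"linear":[0,0,13],"spin":0},
    {"linear":[0,0,5],"spin":0},
    {"linear":[0,0,2],"spin":0},
    {"linear":[0,0,1],"spin":0},
    {"linear":[0,0,0],"spin":0},
    {"linear":[0,0,0],"spin":0},
  ],
)

```text
time: 20.72
tool_pos: [0.4384, 0.0401, 0.006]
ee_rot: [-180.0, -0.1, -4.8]
contact_force: [0.1, 0.2, 0.2]
gripper_width: 0.0239
```

play_rows(
  commands=[
    {"linear":[0,0,1],"spin":0},
    {"linear":[0,0,1],"spin":0},
    {"linear":[0,0,0],"spin":0},
    {"linear":[0,0,0],"spin":0},
  ],
)

```text
time: 21.22
tool_pos: [0.4379, 0.0401, 0.0035]
ee_rot: [180.0, 0.0, -4.8]
contact_force: [0.6, -0.1, -0.9]
gripper_width: 0.0241
```

play_rows(
  commands=[
    {"linear":[0,0,1],"spin":0},
    {"linear":[0,0,0],"spin":0},
    {"linear":[0,0,0],"spin":0},
  ],
)

```text
time: 21.6
tool_pos: [0.4382, 0.0401, 0.0028]
ee_rot: [-180.0, -0.0, -4.8]
contact_force: [-1.0, -0.0, 3.7]
gripper_width: 0.0241
```

```bash
python3 chk.py 37
```

```text
[0.4382 0.0401 0.0028] [-1.80e+02 -1.00e-02 -4.77e+00] [-1.  -0.   3.7] 0.0241
held top 7762 [437.4  36.2  51.5  67.2  15.3] 0.03500356240376291
```

play_rows(
  commands=[
    {"linear":[0,0,0],"spin":0},
    {"linear":[0,0,0],"spin":0},
    {"linear":[0,0,0],"spin":0},
    {"linear":[0,0,0],"spin":0},
  ],
  jaw=-0.2,
)

```text
time: 22.15
tool_pos: [0.438, 0.0401, 0.0025]
ee_rot: [180.0, 0.0, -4.8]
contact_force: [-0.7, 0.3, 0.2]
gripper_width: 0.0351
```

play_rows(
  commands=[
    {"linear":[0,0,-10],"spin":0},
    {"linear":[0,0,-30],"spin":0},
    {"linear":[0,0,-40],"spin":0},
    {"linear":[0,0,-40],"spin":-0.084},
    {"linear":[0,0,-20],"spin":0},
    {"linear":[0,0,0],"spin":0},
  ],
)

```text
time: 22.9
tool_pos: [0.4399, 0.0402, 0.1451]
ee_rot: [-180.0, -0.3, 0.0]
contact_force: [0.3, -0.7, 0.1]
gripper_width: 0.0356
```

```bash
python3 chk.py 34
```

```text
[0.4399 0.0402 0.1451] [-1.7999e+02 -3.1000e-01  4.0000e-02] [ 0.3 -0.7  0.1] 0.0356
held top 2300 [436.4  40.7  24.   64.3  -4.7] 0.03439608961581964
```

play_rows(
  commands=[
    {"linear":[17,-8,0],"spin":0},
    {"linear":[35,-17,0],"spin":0},
    {"linear":[35,-17,0],"spin":0},
    {"linear":[35,-17,0],"spin":0},
    {"linear":[35,-17,0],"spin":0},
    {"linear":[19,-10,0],"spin":0},
    {"linear":[0,0,0],"spin":0},
    {"linear":[0,0,0],"spin":0},
  ],
  jaw=0.8,
)

```text
time: 23.95
tool_pos: [0.6129, 0.1262, 0.1408]
ee_rot: [180.0, 0.2, 0.1]
contact_force: [-0.4, -0.3, -0.2]
gripper_width: 0.0793
```

Run:
```python
from view import *
w,P=snap("wristb")
for n,z in(("med",(.064,.073)),("large",(.031,.038))):
    Q=reg(P,(.53,.70),(.05,.2),z); print(n,len(Q),prect(Q[:,:2]),np.median(Q[:,2]).round(4))
```

```text
[0.6129 0.1262 0.1408] [1.7997e+02 1.8000e-01 6.0000e-02] [-0.4 -0.3 -0.2] 0.0793
med 5568 [614.7 125.9  46.2  76.4   0. ] 0.0683
large 2101 [613.7 126.3  60.1 100.4   1.9] 0.0343
```

The small block is in its pad at (436.4, 40.7), −4.7°, and flat. The medium block is unmoved at (614.7, 125.9), 0°. Grasping it.

play_rows(
  commands=[
    {"linear":[1,0,30],"spin":0},
    {"linear":[0,0,30],"spin":0},
    {"linear":[0,0,28],"spin":0},
    {"linear":[0,0,14],"spin":0},
    {"linear":[0,0,7],"spin":0},
    {"linear":[0,0,0],"spin":0},
    {"linear":[0,0,0],"spin":0},
  ],
)

```text
time: 24.88
tool_pos: [0.6159, 0.1264, 0.0348]
ee_rot: [-180.0, -0.1, 0.0]
contact_force: [1.1, 0.3, 0.1]
gripper_width: 0.0791
```

play_rows(
  commands=[
    {"linear":[0,0,0],"spin":0},
    {"linear":[0,0,0],"spin":0},
    {"linear":[0,0,0],"spin":0},
    {"linear":[0,0,0],"spin":0},
    {"linear":[0,0,0],"spin":0},
    {"linear":[0,0,0],"spin":0},
  ],
  jaw=-0.2,
  newtons=35,
)

```text
time: 25.62
tool_pos: [0.615, 0.1261, 0.0337]
ee_rot: [180.0, -0.0, 0.0]
contact_force: [-0.5, -1.6, 1.6]
gripper_width: 0.0455
```

play_rows(
  commands=[
    {"linear":[0,0,-8],"spin":0},
    {"linear":[0,0,-17],"spin":0},
    {"linear":[0,0,-20],"spin":0},
    {"linear":[1,20,0],"spin":0},
    {"linear":[1,40,0],"spin":0},
    {"linear":[1,40,0],"spin":0},
    {"linear":[1,40,0],"spin":0},
    {"linear":[1,40,0],"spin":0},
    {"linear":[1.5,20,0],"spin":0},
    {"linear":[0,0,0],"spin":0.08},
    {"linear":[0,0,0],"spin":0.08},
    {"linear":[0,0,0],"spin":0.081},
    {"linear":[0,0,0],"spin":0},
    {"linear":[0,0,0],"spin":0},
  ],
)

```text
time: 27.38
tool_pos: [0.6216, -0.0737, 0.0785]
ee_rot: [-180.0, 0.0, -13.7]
contact_force: [0.8, 0.4, -2.8]
gripper_width: 0.0454
```

```bash
python3 chk.py 112
python3 - <<'E'
from view import *
w=load("wristc"); cv2.imwrite("pics/wristc_m.png",w["img"]); t,PT=snap("topc","top")
R=reg(PT,(.5,.75),(.05,.2),(.02,.14)); print("large top",len(R),prect(R[:,:2]),np.median(R[:,2]))
E
```

```text
[ 0.6216 -0.0737  0.0785] [-1.800e+02  1.000e-02 -1.368e+01] [ 0.8  0.4 -2.8] 0.0454
held top 15732 [620.4 -73.6  76.7  77.9 -13.7] 0.11302458907395946
[ 0.6215 -0.0737  0.0785] [-1.800e+02  1.000e-02 -1.369e+01] [-0.3  0.3 -2.9] 0.0453
large top 625 [655.7 127.2  60.3 187.2   1.4] 0.03341664674730142
```

View pics/wristc_m.png

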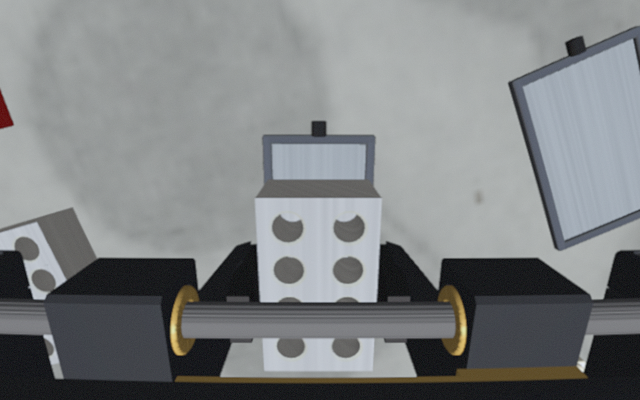

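The medium block is held level and square to its pad (319,160). Lowering.

play_rows(
  commands=[
    {"linear":[0,0,25],"spin":0},
    {"linear":[0,0,25],"spin":0},
    {"linear":[0,0,14],"spin":0},
    {"linear":[0,0,5],"spin":0},
    {"linear":[0,0,2],"spin":0},
    {"linear":[0,0,1],"spin":0},
    {"linear":[0,0,1],"spin":0},
    {"linear":[0,0,0],"spin":0},
    {"linear":[0,0,0],"spin":0},
  ],
)

```text
time: 28.6
tool_pos: [0.6218, -0.0738, 0.0058]
ee_rot: [-180.0, -0.0, -13.8]
contact_force: [-0.2, -0.3, -2.9]
gripper_width: 0.0453
```

play_rows(
  commands=[
    {"linear":[0,0,1],"spin":0},
    {"linear":[0,0,0.5],"spin":0},
    {"linear":[0,0,0],"spin":0},
    {"linear":[0,0,0],"spin":0},
  ],
)

```text
time: 29.1
tool_pos: [0.6216, -0.0738, 0.004]
ee_rot: [-180.0, 0.0, -13.8]
contact_force: [-0.3, 0.2, -3.6]
gripper_width: 0.046
```

play_rows(
  commands=[
    {"linear":[0,0,1],"spin":0},
    {"linear":[0,0,0],"spin":0},
    {"linear":[0,0,0],"spin":0},
  ],
)

```text
time: 29.48
tool_pos: [0.6218, -0.0738, 0.0037]
ee_rot: [-180.0, -0.0, -13.8]
contact_force: [-3.1, 0.5, 4.9]
gripper_width: 0.0457
```

play_rows(
  commands=[
    {"linear":[0,0,0],"spin":0},
    {"linear":[0,0,0],"spin":0},
    {"linear":[0,0,0],"spin":0},
    {"linear":[0,0,0],"spin":0},
  ],
  jaw=0.3,
)

```text
time: 29.98
tool_pos: [0.6216, -0.0738, 0.0029]
ee_rot: [180.0, -0.0, -13.8]
contact_force: [1.0, 0.3, -0.6]
gripper_width: 0.0573
```

play_rows(
  commands=[
    {"linear":[0,0,-10],"spin":0},
    {"linear":[0,0,-30],"spin":0},
    {"linear":[0,0,-35],"spin":0},
    {"linear":[0,0,-35],"spin":-0.09},
    {"linear":[0,0,-20],"spin":-0.09},
    {"linear":[0,0,0],"spin":-0.094},
    {"linear":[0,0,0],"spin":0},
    {"linear":[0,0,0],"spin":0},
  ],
)

```text
time: 30.98
tool_pos: [0.6213, -0.0737, 0.133]
ee_rot: [-180.0, 0.0, 1.9]
contact_force: [-1.0, 0.6, 0.8]
gripper_width: 0.0575
```

```bash
python3 chk.py 38
```

```text
[ 0.6213 -0.0737  0.133 ] [-1.80e+02  2.00e-02  1.85e+00] [-1.   0.6  0.8] 0.0575
held top 4799 [621.3 -73.2  46.2  76.6 -13.7] 0.03822444152321901
```

play_rows(
  commands=[
    {"linear":[0,-20,0],"spin":0},
    {"linear":[0,-40,0],"spin":0},
    {"linear":[-1,-40,0],"spin":0},
    {"linear":[0,-40,0],"spin":0},
    {"linear":[0,-40,0],"spin":0},
    {"linear":[0,-20,0],"spin":0},
    {"linear":[0,0,0],"spin":0},
    {"linear":[0,0,0],"spin":0},
  ],
  jaw=1,
)

```text
time: 32.02
tool_pos: [0.6137, 0.1253, 0.1328]
ee_rot: [180.0, 0.0, 1.9]
contact_force: [-0.0, 0.2, -0.2]
gripper_width: 0.088
```

Run:
```python
from view import *
w,P=snap("wristd")
Q=reg(P,(.53,.69),(.05,.2),(.029,.04)); print("large",len(Q),prect(Q[:,:2]),np.median(Q[:,2]).round(4))
```

```text
[0.6137 0.1253 0.1328] [1.7996e+02 2.0000e-02 1.9200e+00] [-0.   0.2 -0.2] 0.088
large 7329 [613.4 126.3  60.1 101.1   1.8] 0.0342
```

The medium block is placed at (621.3, −73.2), −13.7°, top 38.2 mm. The large block is unmoved at (613.4, 126.3), 1.8°.

play_rows(
  commands=[
    {"linear":[0,-1,35],"spin":0},
    {"linear":[0,0,35],"spin":0},
    {"linear":[0,0,35],"spin":0},
    {"linear":[0,0,18],"spin":0},
    {"linear":[0,0,8],"spin":0},
    {"linear":[0,0,0],"spin":0},
    {"linear":[0,0,0],"spin":0},
  ],
)

```text
time: 32.95
tool_pos: [0.6151, 0.1272, 0.0036]
ee_rot: [-180.0, -0.1, 1.9]
contact_force: [0.8, -0.1, 0.5]
gripper_width: 0.0882
```

play_rows(
  commands=[
    {"linear":[0,0,0],"spin":0},
    {"linear":[0,0,0],"spin":0},
    {"linear":[0,0,0],"spin":0},
    {"linear":[0,0,0],"spin":0},
    {"linear":[0,0,0],"spin":0},
    {"linear":[0,0,0],"spin":0},
  ],
  jaw=0.1,
  newtons=45,
)

```text
time: 33.7
tool_pos: [0.614, 0.127, 0.0024]
ee_rot: [180.0, -0.0, 1.9]
contact_force: [-0.6, -1.1, 4.9]
gripper_width: 0.0597
```

Run:
```python
from view import *
for n in("topc","wrist2"):
    P=depthpts(load(n))
    for x in np.arange(.54,.80,.02):
        Q=reg(P,(x,x+.02),(-.47,-.315),(.03,.5)); 
        if len(Q)>3: print(n,x.round(2),"ymax",np.percentile(Q[:,1],98).round(3),"ymax z>70",Q[Q[:,2]>.07][:,1].max(initial=-9).round(3),"zmax",Q[:,2].max().round(3))
```

```text
[0.614  0.127  0.0024] [ 1.7999e+02 -2.0000e-02  1.9500e+00] [-0.6 -1.1  4.9] 0.0597
topc 0.62 ymax -0.426 ymax z>70 -0.425 zmax 0.163
topc 0.64 ymax -0.425 ymax z>70 -0.424 zmax 0.186
topc 0.66 ymax -0.381 ymax z>70 -0.42 zmax 0.191
topc 0.68 ymax -0.368 ymax z>70 -0.37 zmax 0.181
topc 0.7 ymax -0.369 ymax z>70 -0.366 zmax 0.231
topc 0.72 ymax -0.368 ymax z>70 -0.367 zmax 0.26
topc 0.74 ymax -0.369 ymax z>70 -0.367 zmax 0.28
topc 0.76 ymax -0.369 ymax z>70 -0.368 zmax 0.295
topc 0.78 ymax -0.368 ymax z>70 -0.366 zmax 0.309
wrist2 0.66 ymax -0.367 ymax z>70 -9.0 zmax 0.033
wrist2 0.68 ymax -0.365 ymax z>70 -9.0 zmax 0.047
wrist2 0.7 ymax -0.373 ymax z>70 -9.0 zmax 0.036
```

The pipette stand begins at y<−0.366 for x>0.67. The gripper body's corner comes to about (0.675, −0.353), so it clears by about 13 mm. Lifting high enough to pass over the medium block.

play_rows(
  commands=[
    {"linear":[0,0,-8],"spin":0},
    {"linear":[0,0,-18],"spin":0},
    {"linear":[0,0,-28],"spin":0},
    {"linear":[0,0,-26],"spin":0},
    {"linear":[0,17,0],"spin":0},
    {"linear":[-1,40,0],"spin":0},
    {"linear":[-1,45,0],"spin":0},
    {"linear":[-1,45,0],"spin":0},
    {"linear":[-1,45,0],"spin":0},
    {"linear":[-1,45,0],"spin":0},
    {"linear":[0,45,0],"spin":0},
    {"linear":[0,45,0],"spin":0},
    {"linear":[0,42,0],"spin":0},
    {"linear":[0,25,0],"spin":0},
    {"linear":[0,0,0],"spin":-0.075},
    {"linear":[0,0,0],"spin":-0.075},
    {"linear":[0,0,0],"spin":0},
    {"linear":[0,0,0],"spin":0},
  ],
)

```text
time: 35.95
tool_pos: [0.6217, -0.2665, 0.0816]
ee_rot: [-180.0, 0.0, 10.5]
contact_force: [0.1, -0.2, -3.2]
gripper_width: 0.0598
```

```bash
python3 chk.py 114
python3 - <<'E'
from view import *
w=load("wristc"); cv2.imwrite("pics/wristc_l.png",w["img"])
E
```

```text
[ 0.6217 -0.2665  0.0816] [-1.7996e+02  4.0000e-02  1.0480e+01] [ 0.1 -0.2 -3.2] 0.0598
held top 21979 [ 624.3 -267.9   81.7   95.1   10.7] 0.11336500415356965
[ 0.6219 -0.2665  0.0818] [-1.7997e+02  3.0000e-02  1.0500e+01] [ 0.3 -0.4 -3. ] 0.0595
```

View pics/wristc_l.png

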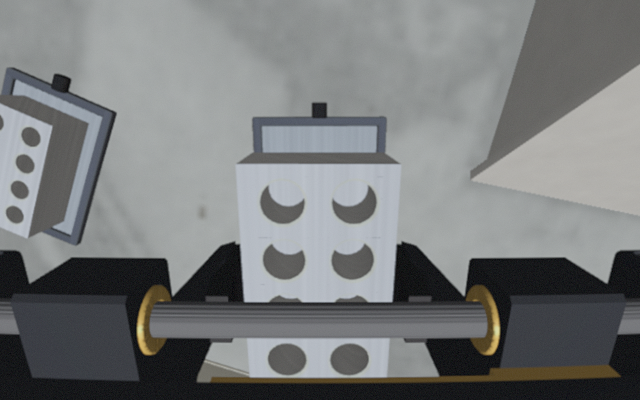

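The large block is held level and square over its pad (319,135). The stand's corner (475,175) is clear of the gripper. Lowering.

play_rows(
  commands=[
    {"linear":[0,0,25],"spin":0},
    {"linear":[0,0,25],"spin":0},
    {"linear":[0,0,14],"spin":0},
    {"linear":[0,0,5],"spin":0},
    {"linear":[0,0,2],"spin":0},
    {"linear":[0,0,1],"spin":0},
    {"linear":[0,0,1],"spin":0},
    {"linear":[0,0,0],"spin":0},
    {"linear":[0,0,0],"spin":0},
  ],
)

```text
time: 37.12
tool_pos: [0.6223, -0.2669, 0.0093]
ee_rot: [180.0, -0.0, 10.5]
contact_force: [-0.4, -0.4, -3.5]
gripper_width: 0.0596
```

play_rows(
  commands=[
    {"linear":[0,0,1],"spin":0},
    {"linear":[0,0,0.5],"spin":0},
    {"linear":[0,0,0],"spin":0},
    {"linear":[0,0,0],"spin":0},
  ],
)

```text
time: 37.62
tool_pos: [0.6221, -0.2668, 0.0075]
ee_rot: [-180.0, 0.0, 10.5]
contact_force: [-0.6, 0.3, -2.7]
gripper_width: 0.0593
```

play_rows(
  commands=[
    {"linear":[0,0,0.8],"spin":0},
    {"linear":[0,0,0],"spin":0},
    {"linear":[0,0,0],"spin":0},
  ],
)

```text
time: 38.0
tool_pos: [0.6221, -0.2668, 0.0068]
ee_rot: [180.0, -0.0, 10.5]
contact_force: [0.4, -0.4, -2.6]
gripper_width: 0.0594
```

play_rows(
  commands=[
    {"linear":[0,0,0.7],"spin":0},
    {"linear":[0,0,0],"spin":0},
    {"linear":[0,0,0],"spin":0},
  ],
)

```text
time: 38.38
tool_pos: [0.6222, -0.2669, 0.0065]
ee_rot: [180.0, -0.0, 10.5]
contact_force: [-1.8, -0.1, 1.5]
gripper_width: 0.0598
```

Contact. Releasing to 75 mm, then rising and retreating to a spot where the wrist camera sees everything.

play_rows(
  commands=[
    {"linear":[0,0,0],"spin":0},
    {"linear":[0,0,0],"spin":0},
    {"linear":[0,0,0],"spin":0},
    {"linear":[0,0,0],"spin":0},
  ],
  jaw=0.7,
)

```text
time: 38.88
tool_pos: [0.6222, -0.2668, 0.006]
ee_rot: [180.0, -0.0, 10.5]
contact_force: [0.4, -0.4, -0.3]
gripper_width: 0.0752
```

play_rows(
  commands=[
    {"linear":[0,0,-10],"spin":0},
    {"linear":[0,0,-30],"spin":0},
    {"linear":[0,0,-40],"spin":0},
    {"linear":[0,0,-40],"spin":0},
    {"linear":[0,0,-40],"spin":0},
    {"linear":[0,0,-40],"spin":0},
    {"linear":[0,-40,-40],"spin":0},
    {"linear":[-10,-40,-20],"spin":0},
    {"linear":[-20,-40,0],"spin":0},
    {"linear":[-20,-20,0],"spin":0},
    {"linear":[0,0,0],"spin":0},
    {"linear":[0,0,0],"spin":0},
  ],
)

```text
time: 40.38
tool_pos: [0.548, -0.1388, 0.2668]
ee_rot: [179.9, -0.1, 10.5]
contact_force: [0.1, -0.1, -0.1]
gripper_width: 0.0752
```

Run:
```python
from view import *
w,P=snap("wristf"); t,PT=snap("topf","top"); s,PS=snap("scenef","scene"); T0=load("top1")
for n,p,x,y,z in(("large",P,(.54,.70),(-.35,-.19),(.034,.042)),("med",P,(.55,.69),(-.14,0),(.034,.042)),("small",P,(.38,.50),(.0,.09),(.029,.042)),("rod",P,(.35,.52),(-.25,-.11),(.049,.075)),("rodT",PT,(.35,.52),(-.25,-.11),(.046,.075)),("smallT",PT,(.38,.50),(.0,.09),(.025,.045))):
    Q=reg(p,x,y,z); print(n,len(Q),prect(Q[:,:2]) if len(Q)>5 else "",np.median(Q[:,2]) if len(Q) else "")
for q in("top1","topf"):
    c=load(q);p=depthpts(c); m=reg(p,(.39,.50),(-.47,-.37),(.012,.03)); b=reg(p,(.40,.52),(.22,.31),(.03,.09)); print(q,"tape",len(m),m[:,:2].mean(0) if len(m) else "","beaker",len(b),b[:,:2].mean(0) if len(b) else "")
cv2.imwrite("pics/final.png",np.vstack([w["img"][:250],cv2.resize(t["img"][120:290,170:470],(640,340))]))
```

```text
[ 0.548  -0.1388  0.2668] [ 1.7994e+02 -9.0000e-02  1.0530e+01] [ 0.1 -0.1 -0.1] 0.0752
large 3829 [ 621.6 -267.1   61.3  100.4   10. ] 0.03844176721680112
med 2495 [621.3 -73.7  46.9  76.7 -13.7] 0.03835463349582544
small 1070 [436.2  39.8  25.3  65.4  -5.3] 0.03420592116018273
rod 1654 [ 442.  -179.7   24.7  108.5  -10. ] 0.05534529864015473
rodT 126 [ 440.1 -185.3   36.5  111.1    8. ] 0.05641731984231042
smallT 183 [435.7  40.2  24.5  63.3  -3.6] 0.03497927713078913
top1 tape 236 [ 0.44330479 -0.41195645] beaker 148 [0.44939353 0.26401411]
topf tape 233 [ 0.44328401 -0.41176456] beaker 148 [0.44980974 0.26416744]
```

View pics/final.png

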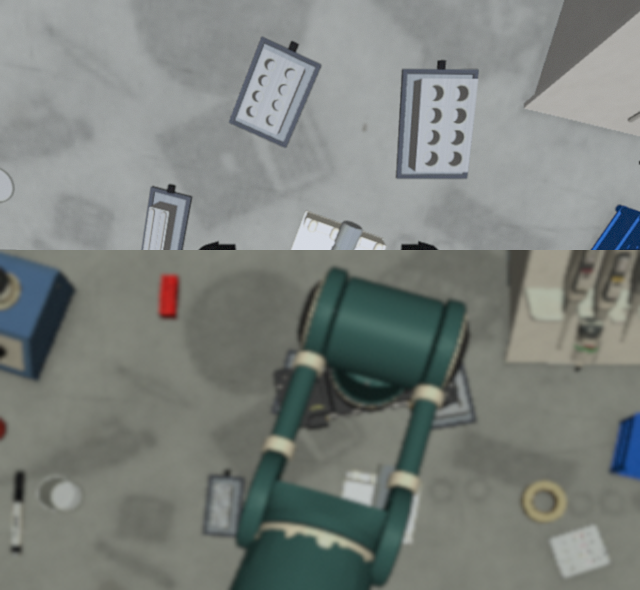

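All three blocks lie flat inside their rims: wrist view (275,92), (437,123), (165,220). The rod is still in the middle groove (348,235), partly hidden here. The tape and beaker have not moved (under 0.5 mm).

```bash
python3 -c "
from rig import job_done; print(job_done())"
```

```text
the job is handed in; nothing more can be done
None
```

I took the stack apart from the top down and handed the job in at about 40 s: the rod is in the rest and each block is in its own pad. Nothing was dropped. The highest wrist force I saw in any reading was about 5 N.

**Last checks**

| Piece | Measured centre (mm) | Target centre (mm) | Yaw, measured / target | Height check |
|---|---|---|---|---|
| Rod, middle groove | (435.6, −178.9) | (435.2, −179) | −10.0° / −10° | Top about 57.5 mm (57 expected) |
| Small block | (436.2, 39.8) | (437.6, 40) | −5° / −4.8° | Top surface median 34 mm (ridges 37 and trough floor expected lower) |
| Medium block | (621.3, −73.7) | (621.2, −73.8) | −13.7° / −13.8° | Top 38.4 mm (38 expected) |
| Large block | (621.6, −267.1) | (621.2, −268) | 10° / 10.5° | Top 38.4 mm (38 expected) |

The beaker and tape positions changed by less than 0.5 mm between the first and last top views. I never approached the red look-alike, and it still shows in the last top view.

**What failed or disagreed**
- **First grasp:** it closed on air above the rod and touched nothing. The scene camera showed the fingertips about 35 mm higher than the reported tool position and stated tool length imply, so I corrected every later height for that.
- **Rod height:** triangulating the rod from two views gave an axis height of 108 mm, against 112 mm from the depth readings. I used the depth value, and the grasp fitted it.
- **Final rod view:** the rod was partly hidden in the last pictures. Its centring along the groove comes from the clear view just after release, and the later view agreed in direction and sideways position.

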